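Sort the braai trolley's castors by feel

ROBOT

A 7-joint arm with a two-finger parallel gripper is mounted at the origin on the work surface. World frame = base frame: x ahead of the robot, y to its left, z up, the work surface at z = 0. Lengths are in m, angles in rad, forces in N, time in s.
With the tool pointing down it reaches from about 0.425 to 0.95 m from the base axis. Payload 4.7 kg.
Tool frame: the origin (TCP) lies midway between the tips of the shut fingers; the grasp point (between the pads) lies 19 mm behind it (bot.grip_point_offset is the z of the grasp point in the tool frame, in m); z points along the fingers, y is the direction in which the jaws open and shut (so a half turn about z gives the same grasp; the last joint's range is limited). The gripper opens to 85 mm and grips with 20 to 120 N. Pads are 22 mm wide; open, the fingers measure 114 mm over their backs; the gripper's body (76 mm by 85 mm) begins 54 mm behind the grasp point. The pads swing forward as they close: fully open they stand 13 mm farther back than shut.
Start: joints at [1.088, 0.469, -0.049, 1.532, 0.024, 1.141, -0.082], TCP at [0.296, -0.607, 0.231] pointing down, gripper open.
Joint ranges: [-2.59, 2.59], [-0.33, 1.99], [-1.39, 1.29], [0.1, 2.45], [-1.04, 4.18], [0.21, 1.99], [-2.66, 2.66]. Speed limits (rad/s): [2.57, 2.57, 3.14, 3.14, 3.14, 3.14, 3.14].

INTERFACE

Orientations are given as a rotation vector (axis times angle).
In Python, from plant import bot, vision, job, models gives the robot as it stands.
- The arm moves only by the tool play_rows, never from a script. Its argument "series" is one flat list of numbers, 7 for each row, row after row: the shift along the tool's x, y, z in m, then the turn, a rotation vector about the tool's x, y, z in rad, then the opening, from -1 (shut) to 1 (fully open), so that 0 is half open. A call has 1 to 10 rows; each row is the pose to reach, as a shift and turn from the pose commanded when the call began, along the tool's axes at that moment; what a row does not reach only later rows make up. A row lasts 1/8 s, in which the tool goes at most 62.5 mm and 10.7 degrees, less where a joint would pass 70% of its speed; a pose out of reach is approached as far as the arm can. A call with a gripper value outside its range is refused whole. The fingers move at their own pace and stop on an object; the grip force is fixed at half the most. Time passes only in rows, so rows that repeat a pose let the fingers close. It gives the time, the measured TCP pose, the force and the opening at its end, in the units of the state.
- bot.read_state(): the state, without advancing time (a new reading comes with each control period).
- vision.grab_frame(name): name is "side" or "top" or "wrist"; returns a dict with "frame" (384x512x3 uint8, red, green, blue), "range_z" (384x512 float32, m along the optical axis (not along the pixel's ray), 0 where there is no reading), "fovy" (degrees; the focal length in pixels is half the picture's height over the tangent of half this angle, whatever the lens; pixels are square), "cx", "cy" (the principal point, pixels), "D" ([k1, k2, p1, p2, k3] as OpenCV has them; the pictures are not rectified), "extrinsics" (4x4, takes a point from world to camera coordinates); the wrist camera has in their place "tool_from_camera" (4x4, takes a point from camera to tool coordinates, whose origin is the TCP and whose axes are the flange's). Camera axes: x right, y down, z forward; pixel columns grow to the right and rows downward; lengths in m; the calibration is good to about 2 mm. A picture is of the moment at which its call begins: read the wrist's pose just before it.
- job.hand_in(): hands the job in, once; it reports no verdict.
Trained networks look in the newest picture that a camera, given by its name, has taken for a name from the list of things; names that differ only in an ending like _2 or _b are one class to them, and where a whole thing is asked for, a point or a joint stands for the part that bears it (a point fixed in the world has none). Each returns a list of dicts, best first, with "score" (0 to 1); they miss things now and then, are a little off and sometimes report something else, mostly with a low value. They report only what shows in the picture. A call takes as long as a camera call.
- models.outline_of(target, camera): "region" (384x512 bool, what is visible of it) and "rect" ([left, top, right, bottom] in pixels, round what is visible of it).
The state is a dict: "clock": time; "joint_positions": joint angles; "qd": joint speeds; "joint_torque": joint torques, N m; "ee_pos": TCP position; "tool_rot": TCP orientation; "contact_force": force on the tool from outside, world axes, zero at the start; "ft_torque": the same for the moment, N m; "finger_gap": finger opening in m.
Only numpy, scipy, OpenCV 4.12 (cv2) and the standard library are available. Lean on these libraries where they do the work, as an engineer would, in place of code of your own. Each camera call takes 0.05 s, during which the arm holds its last target. There are 200 camera calls.

TASK

The two castors off the braai trolley stand wheel-up on the tiled shelf. Stroke each wheel round the one way through a good part of a turn, pressing only lightly, and feel whether it runs free or binds; either, both or neither may bind. Set each castor that binds down gently in the aluminium drip tray for greasing and each that runs free in the wooden parts tray for refitting, flat on its plate, and leave the other things on the shelf undisturbed.

Things in the scene. Friction and masses are not known exactly. Their poses are not given: they have to be found in the camera images.
- castor_a: castor a, standing wheel-up on its steel plate on the tiled shelf (height 0); origin: centre of the plate's underside, z up. Plate 94 mm along x (rolling direction), 64 mm along y (axle), 4 mm thick; fork cheeks 38 mm over their outsides, 36 mm wide, round-ended, up to 80.5 mm high; axle nuts 48 mm over their ends, up to 69 mm high; wheel on top, overall height 100 mm; about 0.46 kg. The two look alike
- castor_a_axle (a point): centre of the wheel of castor a, on the axle, 62.5 mm above the plate's underside; axes as the castor's. Rubber wheel 75 mm in diameter, 24 mm wide, its top 37.5 mm above this point. From above, the fork can be pinched across its cheek ends between the nuts (top 6.5 mm above this point) and the cheeks' top (18 mm above it), or the wheel across its sides over the topmost 19 mm (a free-running castor then swings on its axle)
- wheel_a (a joint): turn of the wheel of castor a in rad, 0 at the start, no stops, grows when the wheel's top moves along the castor's +x. A free-running wheel needs under 0.1 N at its rim and coasts; a binding one drags with about 2 N there and stops dead; a fingertip pressing with 5 N turns either. Once tried, a wheel stands at least 0.4 rad from its start, either way
- castor_b: castor b, standing wheel-up on its steel plate on the tiled shelf (height 0); origin: centre of the plate's underside, z up. Plate 94 mm along x (rolling direction), 64 mm along y (axle), 4 mm thick; fork cheeks 38 mm over their outsides, 36 mm wide, round-ended, up to 80.5 mm high; axle nuts 48 mm over their ends, up to 69 mm high; wheel on top, overall height 100 mm; about 0.46 kg. The two look alike
- castor_b_axle (a point): centre of the wheel of castor b, on the axle, 62.5 mm above the plate's underside; axes as the castor's. Rubber wheel 75 mm in diameter, 24 mm wide, its top 37.5 mm above this point. From above, the fork can be pinched across its cheek ends between the nuts (top 6.5 mm above this point) and the cheeks' top (18 mm above it), or the wheel across its sides over the topmost 19 mm (a free-running castor then swings on its axle)
- wheel_b (a joint): turn of the wheel of castor b in rad, 0 at the start, no stops, grows when the wheel's top moves along the castor's +x. A free-running wheel needs under 0.1 N at its rim and coasts; a binding one drags with about 2 N there and stops dead; a fingertip pressing with 5 N turns either. Once tried, a wheel stands at least 0.4 rad from its start, either way
- drip_tray: the shallow aluminium drip tray, for castors to be greased, fixed, open on top. Outside 260 mm (its x) by 180 mm (its y), 30 mm tall, walls and floor 4 mm thick; origin: centre of its underside, z up. It has room for both castors side by side along its x
- drip_tray_in (a point): centre of the drip tray's inner floor, on its surface; axes as the tray's
- parts_tray: the wooden parts tray with hand holes in its ends, for castors to be refitted, fixed, open on top. Outside 250 mm (its x) by 180 mm (its y), 45 mm tall, walls and floor 8 mm thick; origin: centre of its underside, z up. It has room for both castors side by side along its x
- parts_tray_in (a point): centre of the parts tray's inner floor, on its surface; axes as the tray's
- mill: bystander: the small white ceramic pepper mill, 54 mm across, 119 mm tall, with a steel knob at its crown; origin under its middle on the shelf
- spice_box: bystander: the clear plastic box with a white twist cap, 75 x 75 mm, 92 mm tall; origin under its middle on the shelf
- brush: bystander: the wooden grill brush lying bristles down, about 300 mm long, 35 mm tall, head 60 mm wide; origin under its middle on the shelf
- grease_tin: bystander: the round metal grease tin, 76 mm across, 50 mm tall; origin under its middle on the shelf
- spanner: bystander: the steel open-jaw spanner lying flat, about 170 mm long, 7 mm thick; origin under its middle on the shelf
- bolt_dish: bystander: the small white dish of castor bolts, 76 mm across, 22 mm tall; origin under its middle on the shelf
- vase: bystander: the glass vase of steel kebab skewers, 88 mm across, about 300 mm tall with the skewers; origin under its middle on the shelf

How it is judged:
By the outcome, as a careful person would: the job done as asked, in the order asked, and still so for the second after the job is handed in, with the robot touching nothing.
It also fails if it takes over 72 s, if anything falls off the work surface, if the arm or the gripper's body presses on something with over 40 N, if the wrist force passes 120 N, or if a joint passes its speed limit or range.

## Working session

There is one attempt and no reset: what is moved stays moved. The work goes in short steps, Python scripts to look and compute and a tool call to move; the robot and the scene stay as the last step left them, time stands still between calls to the robot, and variables do not carry over. Pictures are saved under pics/ and viewed, about 8 in all and at most 12, crops included, and the job is handed in when it is done.

Besides the shell and the picture viewer there is one more tool, called in YAML: its name, and indented under it one key for each argument. play_rows: Moves the arm, as the interface text tells. Its arguments: {"type":"object","properties":{"series":{"type":"array","items":{"type":"number"}}},"required":["series"]}

```bash
mkdir -p pics; cat > h.py <<'E'
import numpy as np, cv2
from scipy.spatial.transform import Rotation as R
from plant import bot, vision, job, models
def grab(n):
    s=bot.read_state(); f=vision.grab_frame(n)
    f['K']=np.array([[192/np.tan(np.radians(f['fovy'])/2),0,f['cx']],[0,192/np.tan(np.radians(f['fovy'])/2),f['cy']],[0,0,1.]])
    if 'extrinsics' in f: f['T']=np.linalg.inv(np.array(f['extrinsics']))
    else:
        M=np.eye(4); M[:3,:3]=R.from_rotvec(s['tool_rot']).as_matrix(); M[:3,3]=s['ee_pos']; f['T']=M@np.array(f['tool_from_camera'])
    return f
def cloud(f):
    v,u=np.mgrid[:384,:512].astype(np.float32)
    p=cv2.undistortPoints(np.stack([u.ravel(),v.ravel()],1)[:,None].astype(np.float64),f['K'],np.array(f['D'],float))[:,0]
    z=f['range_z'].ravel(); P=np.c_[p*z[:,None],z]@f['T'][:3,:3].T+f['T'][:3,3]; P[z<=0]=np.nan
    return P.reshape(384,512,3)
def save(f,name,s=1.5): cv2.imwrite('pics/'+name,cv2.resize(f['frame'][:,:,::-1],None,fx=s,fy=s))
E
python3 - <<'E'
from h import *
s=bot.read_state()
print({k:np.round(v,3).tolist() for k,v in s.items()}, bot.grip_point_offset)
for c in ['top','side']:
    f=grab(c); save(f,c+'1.png'); P=cloud(f); print(c,f['T'][:3,3].round(2))
    for n in ['castor_a','drip_tray','parts_tray','mill','spice_box','brush','grease_tin','spanner','bolt_dish','vase']:
        for o in models.outline_of(n,c)[:3]:
            if o['score']<.3: continue
            q=P[o['region']]; q=q[~np.isnan(q[:,0])]
            if len(q)==0: print(n,'nodepth',o['rect']);continue
            a=cv2.minAreaRect(q[:,:2].astype(np.float32))
            print(n,round(o['score'],2),np.round(o['rect']),'lo',np.percentile(q,2,0).round(3),'hi',np.percentile(q,98,0).round(3),'rect',np.round(a[0],3),np.round(a[1],3),round(a[2],1))
E
```

```text
{'clock': 0.0, 'joint_positions': [1.088, 0.469, -0.049, 1.534, 0.024, 1.141, -0.082], 'qd': [0.0, -0.0, -0.002, -0.001, -0.001, -0.001, 0.0], 'joint_torque': [0.0, -51.03, -0.047, -23.771, 0.011, 0.008, 0.0], 'ee_pos': [0.296, -0.606, 0.23], 'tool_rot': [-3.059, -0.706, 0.001], 'contact_force': [-0.132, -0.454, -0.417], 'ft_torque': [0.006, 0.029, -0.007], 'finger_gap': 0.085} -0.0187
top [ 0.39 -0.14  1.42]
castor_a 0.78 [222. 184. 255. 218.] lo [ 0.472 -0.121 -0.002] hi [ 0.562 -0.039  0.102] rect [ 0.518 -0.081] [0.066 0.095] 60.2
castor_a 0.69 [174. 176. 201. 210.] lo [ 0.497  0.046 -0.002] hi [0.582 0.115 0.101] rect [0.541 0.083] [0.069 0.092] 76.1
drip_tray 0.67 [ 74. 153. 143. 249.] lo [ 0.396  0.218 -0.003] hi [0.653 0.408 0.031] rect [0.527 0.319] [0.272 0.198] 7.8
parts_tray 0.8 [284. 148. 355. 242.] lo [ 0.407 -0.419  0.002] hi [ 0.653 -0.233  0.048] rect [ 0.533 -0.329] [0.262 0.187] 10.4
mill 0.65 [187. 138. 210. 159.] lo [ 0.647  0.014 -0.   ] hi [0.691 0.057 0.118] rect [0.67  0.036] [0.048 0.049] 62.6
spice_box 0.96 [230. 124. 255. 156.] lo [ 0.654 -0.139  0.008] hi
[... 1852 characters left out ...]
 326.] lo [0.69  0.244 0.005] hi [0.758 0.309 0.052] rect [0.726 0.276] [0.072 0.075] 78.3
spanner 0.63 [293. 225. 356. 244.] lo [ 0.286 -0.107 -0.001] hi [ 0.446 -0.068  0.009] rect [ 0.367 -0.086] [0.167 0.043] 9.7
spanner 0.53 [281.  56. 315. 138.] lo [ 0.519 -1.147 -0.058] hi [ 0.7   -0.547  0.205] rect [ 0.612 -0.829] [0.128 0.658] 9.0
bolt_dish 0.95 [292. 269. 325. 297.] lo [0.337 0.066 0.002] hi [0.404 0.133 0.023] rect [0.37 0.1 ] [0.074 0.072] 10.0
vase 0.79 [281.  55. 315. 140.] lo [ 0.519 -0.633  0.004] hi [ 0.605 -0.547  0.274] rect [ 0.617 -0.845] [0.134 0.618] 9.0
vase 0.66 [100. 280. 145. 328.] lo [0.69  0.236 0.001] hi [0.779 0.309 0.052] rect [0.744 0.257] [0.081 0.126] 53.2
```

View pics/top1.png

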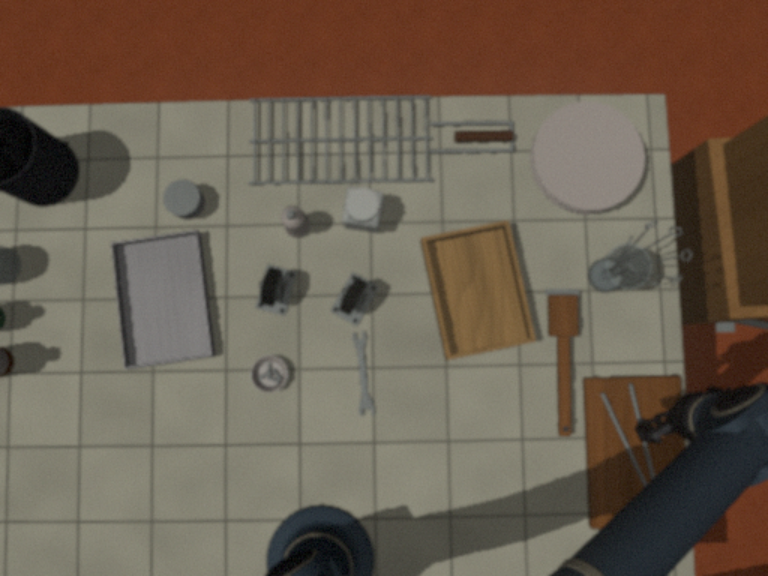

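```bash
python3 - <<'E'
from h import *
f=grab('top');P=cloud(f);g=grab('side');Q=cloud(g)
A=np.vstack([P.reshape(-1,3),Q.reshape(-1,3)])
for c in [(.518,-.081),(.541,.083)]:
    q=A[np.hypot(A[:,0]-c[0],A[:,1]-c[1])<.075]
    for lo,hi in [(.003,.12),(.085,.104)]:
        w=q[(q[:,2]>lo)&(q[:,2]<hi)]; a=cv2.minAreaRect(w[:,:2].astype(np.float32)); print(c,lo,len(w),np.round(a[0],4),np.round(a[1],3),round(a[2],1),'zmax',w[:,2].max().round(3))
for c,zt in [((.527,.319),(.02,.034)),((.533,-.329),(.035,.05))]:
    w=A[(abs(A[:,0]-c[0])<.17)&(abs(A[:,1]-c[1])<.13)&(A[:,2]>zt[0])&(A[:,2]<zt[1])]
    a=cv2.minAreaRect(w[:,:2].astype(np.float32)); print(c,len(w),np.round(a[0],4),np.round(a[1],3),round(a[2],1))
E
```

```text
(0.518, -0.081) 0.003 1735 [ 0.519  -0.0818] [0.148 0.142] 60.0 zmax 0.107
(0.518, -0.081) 0.085 357 [ 0.5161 -0.0746] [0.032 0.063] 55.4 zmax 0.104
(0.541, 0.083) 0.003 2033 [0.5415 0.0837] [0.144 0.147] 55.7 zmax 0.105
(0.541, 0.083) 0.085 453 [0.5391 0.0863] [0.034 0.062] 71.6 zmax 0.104
(0.527, 0.319) 1668 [0.5434 0.3165] [0.298 0.183] 7.6
(0.533, -0.329) 1676 [ 0.5285 -0.3219] [0.251 0.187] 10.7
```

play_rows:
  series: [0, 0, -0.06, 0, 0, 0, 1, 0.476, -0.443, -0.15, 0, 0, 0.855, 1, 0.476, -0.443, -0.15, 0, 0, 0.855, 1, 0.476, -0.443, -0.15, 0, 0, 0.855, 1, 0.476, -0.443, -0.15, 0, 0, 0.855, 1, 0.476, -0.443, -0.15, 0, 0, 0.855, 1, 0.476, -0.443, -0.15, 0, 0, 0.855, 1, 0.476, -0.443, -0.15, 0, 0, 0.855, 1, 0.476, -0.443, -0.15, 0, 0, 0.855, 1, 0.476, -0.443, -0.15, 0, 0, 0.855, 1]

```text
clock: 2.45
ee_pos: [0.4947, -0.0897, 0.3684]
tool_rot: [3.078, -0.626, 0.002]
contact_force: [0.7, -0.2, 0.5]
finger_gap: 0.0853
```

```bash
cat >> h.py <<'E'
def go(pos,yaw):
    """shift & turn (tool axes) from measured pose to TCP pos, tool x at yaw deg, pointing down"""
    s=bot.read_state(); M=R.from_rotvec(s['tool_rot'])
    T=R.from_euler('z',yaw,degrees=True)*R.from_euler('x',180,degrees=True)
    d=M.inv().apply(np.array(pos)-s['ee_pos']); t=(M.inv()*T).as_rotvec()
    print('go',d.round(4).tolist(),t.round(3).tolist(),'rows',max(np.linalg.norm(d)/.0625,np.degrees(np.linalg.norm(t))/10.7).round(1))
E
python3 - <<'E'
from h import *
f=grab('wrist');save(f,'w1.png');P=cloud(f);print(f['T'][:3,3])
for o in models.outline_of('castor_a','wrist'):
    q=P[o['region']];q=q[~np.isnan(q[:,0])]
    w=q[(q[:,2]>.087)&(q[:,2]<.11)]; b=q[(q[:,2]>.001)&(q[:,2]<.012)]
    print(o['score'],o['rect'],len(q),q[:,2].max())
    for k in (w,b):
        if len(k)>5:
            a=cv2.minAreaRect(k[:,:2].astype(np.float32));print(len(k),np.round(a[0],4),np.round(a[1],3),round(a[2],1))
go([.53,0,.38],-23)
E
```

```text
[ 0.56502416 -0.12084992  0.51075657]
0.98 [120.4, 132.1, 179.4, 192.8] 2618 0.10155403966064347
665 [0.5393 0.0839] [0.026 0.056] 74.5
953 [0.541  0.0973] [0.09  0.099] 74.9
0.77 [221.7, 105.6, 265.7, 165.6] 2119 0.10101488678140397
695 [ 0.519 -0.077] [0.028 0.055] 65.7
954 [ 0.5189 -0.0757] [0.064 0.093] 60.4
go [-0.0005, -0.0899, -0.0105] [-0.004, -0.002, 0.014] rows 1.4
```

View pics/w1.png

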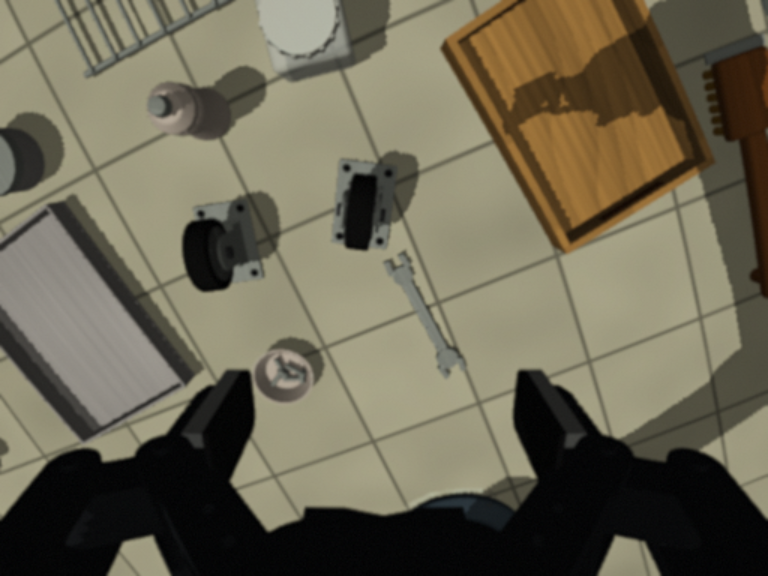

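```bash
python3 -c "
from h import *
go([.507,-.0695,.125],-29.8)"
```

```text
go [0.0039, -0.0158, 0.2442] [-0.004, -0.002, 0.132] rows 3.9
```

play_rows:
  series: [0.004, -0.016, 0.2, -0.004, -0.002, 0.132, -1, 0.004, -0.016, 0.2, -0.004, -0.002, 0.132, -1, 0.004, -0.016, 0.2, -0.004, -0.002, 0.132, -1, 0.004, -0.016, 0.2, -0.004, -0.002, 0.132, -1, 0.004, -0.016, 0.244, -0.004, -0.002, 0.132, -1, 0.004, -0.016, 0.244, -0.004, -0.002, 0.132, -1, 0.004, -0.016, 0.244, -0.004, -0.002, 0.132, -1]

```text
clock: 3.42
ee_pos: [0.506, -0.0789, 0.1261]
tool_rot: [3.027, -0.828, 0.002]
contact_force: [-0.5, 0.4, 0.7]
finger_gap: 0.0002
```

```bash
python3 -c "
from h import *
f=grab('wrist');save(f,'w2.png',1.2);s=bot.read_state();print(s['contact_force'],s['ee_pos'],s['finger_gap']);P=cloud(f)
for o in models.outline_of('castor_a','wrist'): print(o['score'],o['rect'])
q=P[(abs(P[...,0]-.519)<.06)&(abs(P[...,1]+.0765)<.06)&(P[...,2]<.103)]
for lo,hi in((.09,.103),(.001,.01)):
  b=q[(q[:,2]>lo)&(q[:,2]<hi)];a=cv2.minAreaRect(b[:,:2].astype(np.float32));print(len(b),a,b[:,2].max())
go([.507,-.0695,.125],-29.8)"
```

```text
[-0.46167517 -0.12429241  0.40997431] [ 0.50616468 -0.07884322  0.12628539] -0.00019053165580991207
0.82 [6.3, 187.4, 144.9, 319.8]
0.59 [208.9, 126.3, 281.2, 248.6]
2625 ((0.5192251801490784, -0.07640750706195831), (0.025220293551683426, 0.0510607585310936), 59.61945724487305) 0.10103561745757975
3117 ((0.5189929604530334, -0.07659085094928741), (0.11977633088827133, 0.11942825466394424), 89.98881530761719) 0.009402351803980302
go [-0.0039, -0.0085, 0.0011] [0.002, -0.003, -0.013] rows 0.2
```

View pics/w2.png

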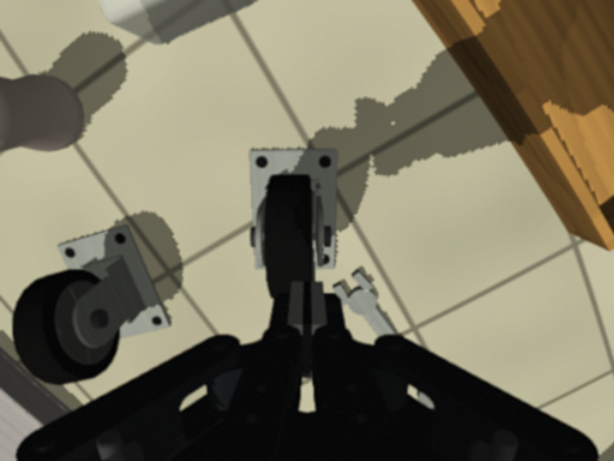

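play_rows:
  series: [-0.004, -0.0085, 0.01, 0, 0, -0.013, -1, -0.004, -0.0085, 0.02, 0, 0, -0.013, -1, -0.004, -0.0085, 0.02, 0, 0, -0.013, -1, -0.004, -0.0085, 0.02, 0, 0, -0.013, -1]

```text
clock: 4.03
ee_pos: [0.505, -0.0693, 0.1035]
tool_rot: [3.032, -0.807, -0.005]
contact_force: [0.9, -0.4, 0.1]
finger_gap: 0.0002
```

```bash
python3 -c "
from h import *
s=bot.read_state();print(s['contact_force'],s['ee_pos'])
go([.507,-.0695,.1],-30)"
```

```text
[ 0.93546029 -0.3708172   0.10403484] [ 0.50504181 -0.06927013  0.10353407]
go [0.0018, -0.0008, 0.0035] [0.004, 0.002, 0.003] rows 0.1
```

play_rows:
  series: [0.002, -0.0008, 0.0015, 0, 0, 0, -1, 0.002, -0.0008, 0.0025, 0, 0, 0, -1, 0.002, -0.0008, 0.003, 0, 0, 0, -1]

```text
clock: 4.4
ee_pos: [0.5072, -0.0695, 0.1007]
tool_rot: [3.032, -0.807, -0.004]
contact_force: [1.1, 0.1, -0.7]
finger_gap: 0.0002
```

play_rows:
  series: [0, 0, 0.0007, 0, 0, 0, -1, 0, 0, 0.0007, 0, 0, 0, -1]

```text
clock: 4.65
ee_pos: [0.5071, -0.0695, 0.0999]
tool_rot: [3.032, -0.807, -0.004]
contact_force: [0.1, 0.0, -0.6]
finger_gap: -0.0
```

play_rows:
  series: [0, 0, 0.0006, 0, 0, 0, -1, 0, 0, 0.0006, 0, 0, 0, -1]

```text
clock: 4.9
ee_pos: [0.5073, -0.0696, 0.0997]
tool_rot: [3.032, -0.807, -0.003]
contact_force: [-0.2, 0.2, 2.2]
finger_gap: -0.0002
```

play_rows:
  series: [0.002, 0, 0.0002, 0, 0, 0, -1, 0.005, 0, 0.0002, 0, 0, 0, -1, 0.009, 0, 0.0002, 0, 0, 0, -1, 0.013, 0, 0.0002, 0, 0, 0, -1]

```text
clock: 5.4
ee_pos: [0.5194, -0.0766, 0.1]
tool_rot: [3.032, -0.807, -0.001]
contact_force: [-0.8, -0.9, 6.5]
finger_gap: -0.0003
```

play_rows:
  series: [0.004, 0, -0.0002, 0, 0, 0, -1, 0.008, 0, -0.0002, 0, 0, 0, -1, 0.012, 0, -0.0002, 0, 0, 0, -1]

```text
clock: 5.78
ee_pos: [0.5293, -0.0824, 0.0996]
tool_rot: [3.032, -0.807, -0.003]
contact_force: [-0.5, -0.3, 2.7]
finger_gap: -0.0001
```

```bash
python3 -c "
from h import *
print(bot.read_state()['contact_force'],bot.read_state()['clock']);u=np.array([.866,-.5,0])
F=[]
for i in range(4):
  vision.grab_frame('top');s=bot.read_state();F.append(s['contact_force'])
print(np.round(F,2),np.mean(F,0)@u, s['ee_pos'])"
```

```text
[-0.53938458 -0.28054949  2.69415959] 5.775
[[ 0.51 -1.77  3.21]
 [ 0.63 -1.69  4.7 ]
 [-0.09 -2.02  5.18]
 [-0.15 -2.56  5.08]] 1.200228596178605 [ 0.52913834 -0.08223088  0.09951757]
```

play_rows:
  series: [0, 0, -0.008, 0, 0, 0, -1, -0.012, 0, -0.008, 0, 0, 0, -1, -0.026, 0, -0.008, 0, 0, 0, -1, -0.026, 0, -0.004, 0, 0, 0, -1, -0.026, 0, -0.001, 0, 0, 0, -1]

```text
clock: 6.6
ee_pos: [0.5062, -0.0689, 0.1001]
tool_rot: [3.033, -0.807, -0.004]
contact_force: [0.3, 0.6, -0.6]
finger_gap: 0.0001
```

play_rows:
  series: [0, 0, 0.0003, 0, 0, 0, -1, 0, 0, 0.0009, 0, 0, 0, -1]

```text
clock: 6.85
ee_pos: [0.5066, -0.0692, 0.0995]
tool_rot: [3.032, -0.807, -0.004]
contact_force: [-1.4, -0.2, 4.5]
finger_gap: -0.0
```

play_rows:
  series: [0.003, 0, 0, 0, 0, 0, -1, 0.006, 0, 0, 0, 0, 0, -1]

```text
clock: 7.1
ee_pos: [0.5123, -0.0725, 0.1]
tool_rot: [3.032, -0.808, -0.002]
contact_force: [-0.6, -1.5, 4.9]
finger_gap: 0.0002
```

play_rows:
  series: [0.003, 0, -0.0001, 0, 0, 0, -1, 0.006, 0, -0.0001, 0, 0, 0, -1]

```text
clock: 7.35
ee_pos: [0.5173, -0.0755, 0.1]
tool_rot: [3.032, -0.807, -0.003]
contact_force: [-0.9, -1.5, 6.1]
finger_gap: 0.0003
```

play_rows:
  series: [0.003, 0, 0, 0, 0, 0, -1, 0.006, 0, 0, 0, 0, 0, -1]

```text
clock: 7.6
ee_pos: [0.5225, -0.0785, 0.1]
tool_rot: [3.032, -0.807, -0.003]
contact_force: [-2.1, -2.0, 6.2]
finger_gap: 0.0
```

play_rows:
  series: [0.003, 0, 0, 0, 0, 0, -1, 0.006, 0, 0, 0, 0, 0, -1]

```text
clock: 7.85
ee_pos: [0.5276, -0.0814, 0.0998]
tool_rot: [3.032, -0.807, -0.003]
contact_force: [0.1, -1.1, 3.7]
finger_gap: -0.0003
```

```bash
python3 -c "
from h import *
u=np.array([.866,-.5,0])
F=[]
for i in range(6):
  F.append(bot.read_state()['contact_force']);vision.grab_frame('top')
print(np.round(F,2),np.mean(F,0)@u)"
```

```text
[[ 0.14 -1.13  3.73]
 [-0.53 -1.74  4.37]
 [-0.07 -1.8   5.01]
 [-1.05 -1.81  5.57]
 [ 0.78 -0.82  5.23]
 [-1.1  -1.38  6.4 ]] 0.4575873149578268
```

```bash
python3 -c "
from h import *
go([.5265,.0875,.14],-15.5)"
```

```text
go [-0.0847, -0.1458, -0.0408] [0.004, 0.002, -0.25] rows 2.8
```

play_rows:
  series: [0, 0, -0.035, 0, 0, 0, -1, -0.085, -0.146, -0.041, 0.004, 0.002, -0.25, -1, -0.085, -0.146, -0.041, 0.004, 0.002, -0.25, -1, -0.085, -0.146, -0.041, 0.004, 0.002, -0.25, -1, -0.085, -0.146, -0.041, 0.004, 0.002, -0.25, -1, -0.085, -0.146, -0.041, 0.004, 0.002, -0.25, -1]

```text
clock: 8.9
ee_pos: [0.5255, 0.0875, 0.1394]
tool_rot: [3.112, -0.423, -0.002]
contact_force: [0.8, -1.2, -0.7]
finger_gap: -0.0001
```

```bash
python3 -c "
from h import *
f=grab('wrist');f=grab('wrist');save(f,'w3.png',1.2);P=cloud(f)
q=P[(abs(P[...,0]-.539)<.06)&(abs(P[...,1]-.084)<.06)&(P[...,2]<.1035)]
for lo,hi in((.09,.1035),(.0025,.01)):
  b=q[(q[:,2]>lo)&(q[:,2]<hi)];a=cv2.minAreaRect(b[:,:2].astype(np.float32));print(len(b),a,b[:,2].max())
go([.5265,.0875,.105],-15.5)"
```

```text
2554 ((0.540668785572052, 0.08469074964523315), (0.025452187284827232, 0.05121583864092827), 75.20916748046875) 0.1009019649416506
2438 ((0.5404407978057861, 0.08490501344203949), (0.06395420432090759, 0.09402137994766235), 74.58692932128906) 0.00961674872783419
go [0.0004, -0.0012, 0.0346] [0.001, 0.001, -0.002] rows 0.6
```

play_rows:
  series: [0.001, -0.001, 0.02, 0, 0, 0, -1, 0.001, -0.001, 0.034, 0, 0, 0, -1, 0.001, -0.001, 0.0385, 0, 0, 0, -1, 0.001, -0.001, 0.0385, 0, 0, 0, -1]

```text
clock: 9.5
ee_pos: [0.5272, 0.0885, 0.1014]
tool_rot: [3.113, -0.424, -0.001]
contact_force: [-0.2, 0.7, 0.9]
finger_gap: 0.0002
```

play_rows:
  series: [0, 0, 0.0012, 0, 0, 0, -1, 0, 0, 0.0016, 0, 0, 0, -1]

```text
clock: 9.75
ee_pos: [0.5276, 0.0889, 0.1004]
tool_rot: [-3.113, 0.423, -0.001]
contact_force: [-0.3, 0.8, -0.6]
finger_gap: -0.0002
```

play_rows:
  series: [0, 0, 0.0004, 0, 0, 0, -1, 0, 0, 0.0004, 0, 0, 0, -1]

```text
clock: 10.0
ee_pos: [0.5274, 0.0889, 0.0997]
tool_rot: [-3.113, 0.423, -0.0]
contact_force: [0.3, -0.9, -0.1]
finger_gap: -0.0001
```

play_rows:
  series: [0, 0, 0.0005, 0, 0, 0, -1, 0, 0, 0.0005, 0, 0, 0, -1]

```text
clock: 10.25
ee_pos: [0.5277, 0.0889, 0.0996]
tool_rot: [-3.113, 0.423, -0.001]
contact_force: [-1.5, 0.6, 4.8]
finger_gap: -0.0002
```

play_rows:
  series: [0.003, 0, 0, 0, 0, 0, -1, 0.006, 0, 0, 0, 0, 0, -1]

```text
clock: 10.5
ee_pos: [0.5341, 0.0871, 0.0999]
tool_rot: [-3.113, 0.423, -0.003]
contact_force: [-0.3, -1.7, 6.3]
finger_gap: -0.0001
```

play_rows:
  series: [0.003, 0, -0.0001, 0, 0, 0, -1, 0.006, 0, -0.0001, 0, 0, 0, -1]

```text
clock: 10.75
ee_pos: [0.5399, 0.0855, 0.1]
tool_rot: [-3.112, 0.423, -0.003]
contact_force: [-0.7, -0.1, 6.5]
finger_gap: 0.0001
```

play_rows:
  series: [0.003, 0, 0, 0, 0, 0, -1, 0.006, 0, 0, 0, 0, 0, -1]

```text
clock: 11.0
ee_pos: [0.5457, 0.0839, 0.1]
tool_rot: [-3.112, 0.423, -0.003]
contact_force: [-0.2, -1.6, 5.3]
finger_gap: 0.0002
```

play_rows:
  series: [0.003, 0, 0, 0, 0, 0, -1, 0.006, 0, 0, 0, 0, 0, -1]

```text
clock: 11.25
ee_pos: [0.5513, 0.0824, 0.0997]
tool_rot: [-3.112, 0.423, -0.002]
contact_force: [0.7, -0.1, 3.4]
finger_gap: -0.0005
```

```bash
python3 -c "
from h import *
u=np.array([.9636,-.267,0])
F=[]
for i in range(6):
  F.append(bot.read_state()['contact_force']);vision.grab_frame('top')
print(np.round(F,2),np.mean(F,0)@u)"
```

```text
[[ 0.7  -0.14  3.45]
 [ 0.87 -1.02  5.58]
 [ 0.1  -0.3   5.56]
 [ 0.49 -1.3   5.38]
 [ 0.51 -1.43  5.16]
 [ 0.61 -0.81  5.13]] 0.7505489312929304
```

play_rows:
  series: [0, 0, -0.008, 0, 0, 0, -1, -0.012, 0, -0.008, 0, 0, 0, -1, -0.026, 0, -0.008, 0, 0, 0, -1, -0.026, 0, -0.004, 0, 0, 0, -1, -0.026, 0, -0.001, 0, 0, 0, -1, -0.026, 0, -0.0002, 0, 0, 0, -1]

```text
clock: 12.3
ee_pos: [0.5255, 0.0892, 0.0992]
tool_rot: [3.113, -0.424, -0.001]
contact_force: [-0.5, -0.1, 4.0]
finger_gap: 0.0
```

play_rows:
  series: [0.002, 0, 0.0003, 0, 0, 0, -1]

```text
clock: 12.42
ee_pos: [0.5278, 0.0887, 0.0995]
tool_rot: [3.113, -0.423, 0.0]
contact_force: [-1.4, -1.3, 6.9]
finger_gap: 0.0001
```

play_rows:
  series: [0.005, 0, 0, 0, 0, 0, -1]

```text
clock: 12.55
ee_pos: [0.5332, 0.0872, 0.1]
tool_rot: [3.113, -0.424, 0.002]
contact_force: [-0.9, -1.6, 5.4]
finger_gap: 0.0004
```

play_rows:
  series: [0.005, 0, 0, 0, 0, 0, -1]

```text
clock: 12.68
ee_pos: [0.5384, 0.0857, 0.1]
tool_rot: [-3.113, 0.424, -0.003]
contact_force: [0.1, -1.2, 6.2]
finger_gap: 0.0001
```

play_rows:
  series: [0.005, 0, 0, 0, 0, 0, -1]

```text
clock: 12.8
ee_pos: [0.5433, 0.0843, 0.1]
tool_rot: [-3.113, 0.424, -0.003]
contact_force: [0.4, -0.4, 6.2]
finger_gap: 0.0002
```

play_rows:
  series: [0.007, 0, 0, 0, 0, 0, -1, 0.016, 0, -0.006, 0, 0, 0, -1]

```text
clock: 13.05
ee_pos: [0.5574, 0.0803, 0.1049]
tool_rot: [-3.113, 0.423, 0.002]
contact_force: [-0.9, 0.5, -1.0]
finger_gap: -0.0
```

```bash
cat > coast.py <<'E'
from h import *
import sys
c=np.array([float(sys.argv[1]),float(sys.argv[2])])
fr=[grab('side') for i in range(5)]
P=cloud(fr[0]); m=(np.hypot(P[...,0]-c[0],P[...,1]-c[1])<.045)&(P[...,2]>.03)&(P[...,2]<.105)
P2=(abs(P[...,2])<.003)
g=[f['frame'].astype(float).mean(2) for f in fr]
for i in range(4): print(m.sum(),'wheel diff',abs(g[i+1]-g[i])[m].mean().round(2),'bg',abs(g[i+1]-g[i])[P2].mean().round(2), 'wheel 0->',abs(g[i+1]-g[0])[m].mean().round(2))
v,u=np.where(m);a=[f['frame'][v.min()-8:v.max()+8,u.min()-8:u.max()+8,::-1] for f in (fr[0],fr[4])]
cv2.imwrite('pics/'+sys.argv[3],cv2.resize(np.hstack(a),None,fx=5,fy=5,interpolation=cv2.INTER_CUBIC))
E
python3 coast.py .5405 .0848 cL.png; python3 -c "
from h import *
go([.5265,.0875,.14],-15.1)"
```

```text
803 wheel diff 1.64 bg 0.51 wheel 0-> 1.64
803 wheel diff 1.26 bg 0.47 wheel 0-> 1.44
803 wheel diff 1.17 bg 0.47 wheel 0-> 1.38
803 wheel diff 1.17 bg 0.47 wheel 0-> 1.4
go [-0.0311, 0.0015, -0.0352] [-0.0, 0.001, -0.007] rows 0.8
```

```bash
python3 coast.py .5192 -.0765 cR0.png; echo; python3 coast.py .5405 .0848 cL2.png
```

```text
597 wheel diff 1.13 bg 0.45 wheel 0-> 1.13
597 wheel diff 1.16 bg 0.45 wheel 0-> 1.11
597 wheel diff 1.13 bg 0.45 wheel 0-> 1.05
597 wheel diff 1.07 bg 0.45 wheel 0-> 1.03

804 wheel diff 1.13 bg 0.45 wheel 0-> 1.13
804 wheel diff 1.08 bg 0.45 wheel 0-> 1.15
804 wheel diff 1.11 bg 0.45 wheel 0-> 1.19
804 wheel diff 1.14 bg 0.45 wheel 0-> 1.13
```

View pics/cL.png

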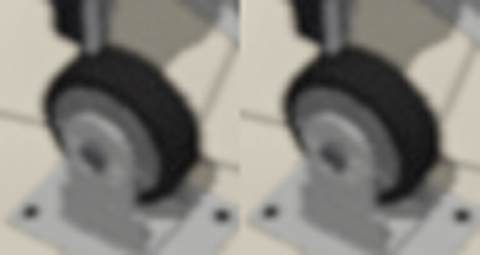

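```bash
python3 -c "
from h import *
go([.5075,-.0698,.103],-30)"
```

```text
go [-0.0077, 0.1582, 0.0021] [-0.0, 0.0, 0.253] rows 2.5
```

play_rows:
  series: [0, 0, -0.03, 0, 0, 0, -1, -0.008, 0.158, -0.03, 0, 0, 0.253, -1, -0.008, 0.158, -0.03, 0, 0, 0.253, -1, -0.008, 0.158, -0.03, 0, 0, 0.253, -1, -0.008, 0.158, -0.01, 0, 0, 0.253, -1, -0.008, 0.158, 0.002, 0, 0, 0.253, -1, -0.008, 0.158, 0.002, 0, 0, 0.253, -1]

```text
clock: 14.68
ee_pos: [0.5068, -0.0688, 0.1022]
tool_rot: [-3.035, 0.811, 0.004]
contact_force: [-0.2, 0.1, 0.7]
finger_gap: -0.0001
```

```bash
python3 -c "
from h import *
F=[]
for i in range(4):
  F.append(bot.read_state()['contact_force']);vision.grab_frame('top')
print(np.mean(F,0),np.mean(F,0)@np.array([.866,-.5,0]))
go([.5075,-.0698,.0992],-30)"
```

```text
[-0.15303711  0.18513415  0.17168855] -0.22509721557040635
go [-0.0, 0.0009, 0.0044] [-0.001, -0.001, 0.001] rows 0.1
```

play_rows:
  series: [0, 0.0009, 0.003, 0, 0, 0, -1, 0, 0.0009, 0.0042, 0, 0, 0, -1, 0, 0.0009, 0.0042, 0, 0, 0, -1]

```text
clock: 15.25
ee_pos: [0.5075, -0.0705, 0.0997]
tool_rot: [-3.035, 0.813, -0.002]
contact_force: [-0.3, -0.0, 4.6]
finger_gap: -0.0004
```

play_rows:
  series: [0.005, 0, 0.0001, 0, 0, 0, -1]

```text
clock: 15.38
ee_pos: [0.512, -0.0731, 0.0999]
tool_rot: [3.035, -0.812, 0.003]
contact_force: [-0.2, -0.3, 6.7]
finger_gap: 0.0001
```

play_rows:
  series: [0.005, 0, 0, 0, 0, 0, -1]

```text
clock: 15.5
ee_pos: [0.5167, -0.0759, 0.1]
tool_rot: [3.035, -0.813, 0.004]
contact_force: [-0.9, -0.4, 7.3]
finger_gap: -0.0001
```

play_rows:
  series: [0.005, 0, 0, 0, 0, 0, -1]

```text
clock: 15.62
ee_pos: [0.5211, -0.0785, 0.1]
tool_rot: [3.034, -0.813, 0.004]
contact_force: [-0.3, -0.6, 7.3]
finger_gap: -0.0002
```

play_rows:
  series: [0.005, 0, 0, 0, 0, 0, -1]

```text
clock: 15.75
ee_pos: [0.5254, -0.081, 0.0999]
tool_rot: [3.034, -0.813, 0.004]
contact_force: [-0.8, -1.5, 5.5]
finger_gap: -0.0
```

play_rows:
  series: [0.004, 0, 0, 0, 0, 0, -1]

```text
clock: 15.88
ee_pos: [0.5287, -0.0829, 0.0996]
tool_rot: [-3.035, 0.813, -0.003]
contact_force: [-0.5, -0.7, 3.6]
finger_gap: 0.0004
```

```bash
python3 -c "
from h import *
go([.5192,-.0765,.16],-30)"
```

```text
go [-0.0113, -0.0008, -0.0604] [-0.001, -0.002, 0.0] rows 1.0
```

play_rows:
  series: [-0.011, -0.001, -0.03, 0, 0, 0, -1, -0.011, -0.001, -0.06, 0, 0, 0, 0, -0.011, -0.001, -0.06, 0, 0, 0, 0, -0.011, -0.001, -0.06, 0, 0, 0, 0]

```text
clock: 16.38
ee_pos: [0.5179, -0.076, 0.158]
tool_rot: [3.035, -0.813, -0.003]
contact_force: [-0.5, -0.1, -0.5]
finger_gap: 0.0422
```

```bash
cat > look.py <<'E'
from h import *
import sys
f=grab('wrist');save(f,sys.argv[1],1.2);s=bot.read_state();print(s['finger_gap'],s['ee_pos'])
P=cloud(f);M=R.from_rotvec(s['tool_rot']);t=M.inv().apply((P-s['ee_pos']).reshape(-1,3))
q=t[(abs(t[:,0])<.02)&(abs(t[:,1])<.06)&(t[:,2]<.025)&(t[:,2]>-.05)]
for a in np.arange(-.06,.06,.006):
    b=q[(q[:,1]>=a)&(q[:,1]<a+.006)]
    if len(b): print(a.round(3),len(b),'zmax',np.percentile(b[:,2],98).round(4),'x',b[:,0].min().round(3),b[:,0].max().round(3))
E
python3 look.py w4.png
python3 -c "
from h import *
go([.5192,-.0765,.16],-30)"
```

```text
0.04257358893063734 [ 0.51773129 -0.07598578  0.15759882]
-0.054 16 zmax -0.0476 x 0.012 0.013
-0.048 57 zmax -0.0454 x 0.007 0.014
-0.042 147 zmax -0.0437 x 0.007 0.009
-0.036 355 zmax -0.0096 x 0.007 0.015
-0.03 569 zmax -0.0078 x 0.007 0.015
-0.024 1198 zmax -0.0052 x -0.011 0.014
0.018 967 zmax -0.0039 x -0.01 0.014
0.024 664 zmax -0.0071 x 0.007 0.015
0.03 469 zmax -0.01 x 0.007 0.015
0.036 129 zmax -0.0434 x 0.007 0.012
0.042 90 zmax -0.045 x 0.007 0.014
0.048 23 zmax -0.0469 x 0.012 0.013
go [0.0015, -0.0003, -0.0024] [0.001, 0.002, 0.0] rows 0.0
```

View pics/w4.png

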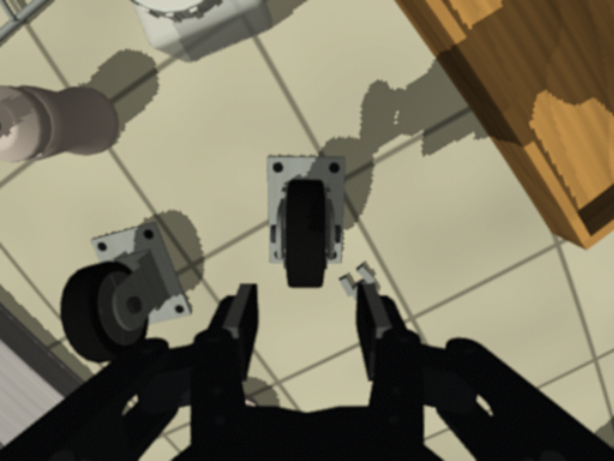

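play_rows:
  series: [0.0015, 0, 0.02, 0, 0, 0, 0.6, 0.0015, 0, 0.06, 0, 0, 0, 0.6, 0.0015, 0, 0.08, 0, 0, 0, 0.6, 0.0015, 0, 0.088, 0, 0, 0, 0.6, 0.0015, 0, 0.088, 0, 0, 0, 0.6]

```text
clock: 17.05
ee_pos: [0.5195, -0.0766, 0.0701]
tool_rot: [-3.035, 0.812, 0.003]
contact_force: [-0.4, 0.1, -0.5]
finger_gap: 0.0683
```

```bash
python3 -c "
from h import *
vision.grab_frame('top')
print(bot.read_state()['contact_force'])
go([.5192,-.0765,.068],-30)"
```

```text
[-0.2259776   0.47384836  0.98453764]
go [-0.0009, 0.0003, 0.0028] [-0.0, 0.0, 0.0] rows 0.0
```

Lower 2.5 mm, close, and hold.

play_rows:
  series: [0, 0, 0.0025, 0, 0, 0, 0.6, 0, 0, 0.0025, 0, 0, 0, 0.6, 0, 0, 0.0025, 0, 0, 0, -0.1, 0, 0, 0.0025, 0, 0, 0, -0.3, 0, 0, 0.0025, 0, 0, 0, -1, 0, 0, 0.0025, 0, 0, 0, -1, 0, 0, 0.0025, 0, 0, 0, -1]

```text
clock: 17.98
ee_pos: [0.5204, -0.0765, 0.0689]
tool_rot: [-3.034, 0.812, -0.001]
contact_force: [0.4, 2.1, 6.2]
finger_gap: 0.0358
```

play_rows:
  series: [0, 0, -0.005, 0, 0, 0, -1, 0, 0, -0.015, 0, 0, 0, -1, 0, 0, -0.03, 0, 0, 0, -1, 0, 0, -0.03, 0, 0, 0, -1]

```text
clock: 18.48
ee_pos: [0.5211, -0.0769, 0.0998]
tool_rot: [-3.034, 0.813, -0.005]
contact_force: [0.3, 0.2, -4.7]
finger_gap: 0.0365
```

```bash
python3 - <<'E'
from h import *
f=grab('side');s=bot.read_state();print(s['contact_force'],s['finger_gap'],s['ee_pos'])
save({'frame':f['frame'][170:300,190:340]},'s5.png',4)
f=grab('top');P=cloud(f);w=P[(abs(P[...,0]-.53)<.2)&(abs(P[...,1]+.325)<.15)&(P[...,2]>.036)&(P[...,2]<.052)]
print(cv2.minAreaRect(w[:,:2].astype(np.float32)))
E
```

```text
[ 0.45281859  0.40808765 -5.02184675] 0.03619750043679905 [ 0.52044189 -0.07686248  0.09910571]
((0.5596843957901001, -0.3672809600830078), (0.29619380831718445, 0.2707940638065338), 10.496137619018555)
```

View pics/s5.png

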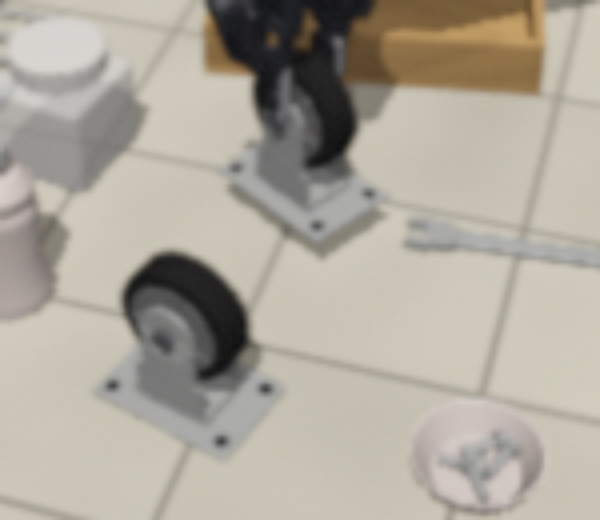

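```bash
python3 -c "
from h import *
go([.582,-.315,.2],10.7)"
```

```text
go [0.1728, 0.1753, -0.1014] [-0.0, -0.0, -0.71] rows 4.3
```

play_rows:
  series: [0, 0, -0.03, 0, 0, 0, -1, 0, 0, -0.08, 0, 0, 0, -1, 0.06, 0.06, -0.1, 0, 0, -0.2, -1, 0.11, 0.11, -0.1, 0, 0, -0.35, -1, 0.173, 0.175, -0.1, 0, 0, -0.5, -1, 0.173, 0.175, -0.1, 0, 0, -0.71, -1, 0.173, 0.175, -0.1, 0, 0, -0.71, -1, 0.173, 0.175, -0.1, 0, 0, -0.71, -1, 0.173, 0.175, -0.1, 0, 0, -0.71, -1]

```text
clock: 19.7
ee_pos: [0.5824, -0.3125, 0.1978]
tool_rot: [-3.126, -0.296, 0.001]
contact_force: [-0.5, 0.3, -4.8]
finger_gap: 0.036
```

```bash
cat > tray.py <<'E'
from h import *
f=grab('wrist');f=grab('wrist');save(f,'w6.png',1.2);P=cloud(f)
A=[P,cloud(grab('top')),cloud(grab('side'))]
for n,B in zip('wts',A):
    m=(abs(B[...,0]-.53)<.15)&(abs(B[...,1]+.322)<.11)
    fl=B[m&(abs(B[...,2]-.008)<.005)]; rim=B[m&(B[...,2]>.04)&(B[...,2]<.05)]
    for k in (fl,rim):
        if len(k)>20: print(n,len(k),cv2.minAreaRect(k[:,:2].astype(np.float32)))
s=bot.read_state();print(s['ee_pos'],s['contact_force'],s['finger_gap'])
E
python3 tray.py
```

```text
w 10637 ((0.5329092144966125, -0.3241846263408661), (0.24381780624389648, 0.1769244372844696), 10.486520767211914)
w 4647 ((0.5290764570236206, -0.32474178075790405), (0.25131669640541077, 0.18094511330127716), 10.613250732421875)
t 1193 ((0.529850959777832, -0.3216848373413086), (0.30000752210617065, 0.21873369812965393), 0.34636449813842773)
t 345 ((0.5290089249610901, -0.3255058526992798), (0.25076305866241455, 0.1776314228773117), 10.79721450805664)
s 1657 ((0.5253884792327881, -0.3106752038002014), (0.3020668029785156, 0.20018546283245087), 11.632050514221191)
s 623 ((0.5300920605659485, -0.3219858407974243), (0.2474486380815506, 0.18692846596240997), 10.13553524017334)
[ 0.58254616 -0.31360385  0.19848633] [-0.03641835 -0.74815351 -3.78295752] 0.0359557360288449
```

View pics/w6.png

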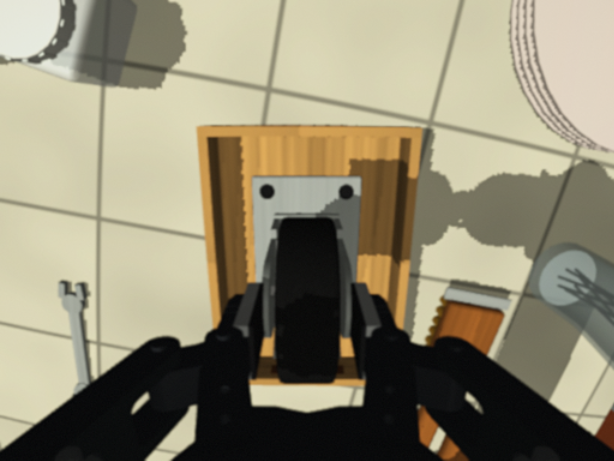

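play_rows:
  series: [0, 0.001, 0.05, 0, 0, 0, -1, 0, 0.001, 0.09, 0, 0, 0, -1, 0, 0.001, 0.11, 0, 0, 0, -1, 0, 0.001, 0.115, 0, 0, 0, -1, 0, 0.001, 0.117, 0, 0, 0, -1, 0, 0.001, 0.117, 0, 0, 0, -1]

```text
clock: 20.65
ee_pos: [0.5836, -0.3161, 0.0828]
tool_rot: [3.127, 0.293, 0.004]
contact_force: [-0.4, 0.4, -5.2]
finger_gap: 0.0361
```

play_rows:
  series: [0, 0, 0.001, 0, 0, 0, -1, 0, 0, 0.002, 0, 0, 0, -1, 0, 0, 0.002, 0, 0, 0, -1]

```text
clock: 21.02
ee_pos: [0.5825, -0.3158, 0.0793]
tool_rot: [-3.128, -0.293, 0.0]
contact_force: [-0.0, 0.1, -4.5]
finger_gap: 0.036
```

play_rows:
  series: [0, 0, 0.0008, 0, 0, 0, -1, 0, 0, 0.0014, 0, 0, 0, -1, 0, 0, 0.0014, 0, 0, 0, -1]

```text
clock: 21.4
ee_pos: [0.5824, -0.3157, 0.0777]
tool_rot: [-3.128, -0.293, 0.001]
contact_force: [0.3, -0.3, -5.5]
finger_gap: 0.0362
```

play_rows:
  series: [0, 0, 0.0005, 0, 0, 0, -1, 0, 0, 0.0009, 0, 0, 0, -1, 0, 0, 0.0009, 0, 0, 0, -1]

```text
clock: 21.78
ee_pos: [0.5825, -0.3157, 0.0771]
tool_rot: [-3.128, -0.293, 0.0]
contact_force: [-0.9, 0.1, -2.4]
finger_gap: 0.0362
```

Touching. A hair more, then release and rise.

play_rows:
  series: [0, 0, 0.0004, 0, 0, 0, -1, 0, 0, 0.0004, 0, 0, 0, -1, 0, 0, 0.0004, 0, 0, 0, 0.1, 0, 0, 0.0004, 0, 0, 0, 0.5, 0, 0, 0.0004, 0, 0, 0, 0.5, 0, 0, -0.02, 0, 0, 0, 0.5, 0, 0, -0.06, 0, 0, 0, 0.5, 0, 0, -0.11, 0, 0, 0, 0.5, 0, 0, -0.11, 0, 0, 0, 0.5]

```text
clock: 22.9
ee_pos: [0.5858, -0.3168, 0.1938]
tool_rot: [3.122, 0.293, 0.016]
contact_force: [0.1, -0.9, -0.1]
finger_gap: 0.0642
```

```bash
python3 - <<'E'
from h import *
f=grab('wrist');f=grab('wrist');P=cloud(f);s=bot.read_state()
print(s['ee_pos'],s['finger_gap'],s['contact_force'])
q=P[(np.hypot(P[...,0]-.583,P[...,1]+.315)<.065)]
for lo,hi in((.098,.115),(.009,.016)):
  b=q[(q[:,2]>lo)&(q[:,2]<hi)];print(len(b),cv2.minAreaRect(b[:,:2].astype(np.float32)),b[:,2].max())
go([.5405,.0848,.17],-15.1)
E
```

```text
[ 0.58287321 -0.31588277  0.18859354] 0.06408952599721861 [-0.5827113   0.09290543 -0.79310765]
1666 ((0.5812751054763794, -0.31640639901161194), (0.05129874497652054, 0.02547653391957283), 9.720148086547852) 0.10950755418376232
2208 ((0.5842785239219666, -0.3153665065765381), (0.11950583010911942, 0.12601415812969208), 9.112038612365723) 0.015940021005968974
go [0.0328, -0.4016, 0.0181] [0.001, -0.002, 0.45] rows 6.5
```

play_rows:
  series: [0.033, -0.402, 0.0, 0, 0, 0.45, 0.6, 0.033, -0.402, 0.0, 0, 0, 0.45, 0.6, 0.033, -0.402, 0.0, 0, 0, 0.45, 0.6, 0.033, -0.402, 0.0, 0, 0, 0.45, 0.6, 0.033, -0.402, 0.0, 0, 0, 0.45, 0.6, 0.033, -0.402, 0.0, 0, 0, 0.45, 0.6, 0.033, -0.402, 0.018, 0, 0, 0.45, 0.6, 0.033, -0.402, 0.018, 0, 0, 0.45, 0.6, 0.033, -0.402, 0.018, 0, 0, 0.45, 0.6]

```text
clock: 24.12
ee_pos: [0.5401, 0.084, 0.1684]
tool_rot: [3.113, -0.414, -0.002]
contact_force: [0.3, -0.2, 0.4]
finger_gap: 0.068
```

```bash
python3 - <<'E'
from h import *
f=grab('wrist');f=grab('wrist');P=cloud(f)
q=P[(np.hypot(P[...,0]-.54,P[...,1]-.0848)<.065)]
for lo,hi in((.09,.105),(.0025,.008)):
  b=q[(q[:,2]>lo)&(q[:,2]<hi)];print(len(b),cv2.minAreaRect(b[:,:2].astype(np.float32)),b[:,2].max())
go([.5405,.0848,.07],-15.1)
E
```

```text
1862 ((0.5409401059150696, 0.08427256345748901), (0.024678898975253105, 0.05178309231996536), 74.50535583496094) 0.101185953329062
2070 ((0.5442131757736206, 0.09826385229825974), (0.09185723215341568, 0.09347511827945709), 74.64684295654297) 0.007867307904442733
go [-0.0005, -0.0013, 0.099] [0.001, -0.0, -0.003] rows 1.6
```

play_rows:
  series: [0.0005, -0.0008, 0.03, 0, 0, -0.003, 0.6, 0.0005, -0.0008, 0.06, 0, 0, -0.003, 0.6, 0.0005, -0.0008, 0.085, 0, 0, -0.003, 0.6, 0.0005, -0.0008, 0.098, 0, 0, -0.003, 0.6, 0.0005, -0.0008, 0.098, 0, 0, -0.003, 0.6, 0.0005, -0.0008, 0.098, 0, 0, -0.003, 0.6]

```text
clock: 24.98
ee_pos: [0.5419, 0.086, 0.072]
tool_rot: [-3.114, 0.408, -0.003]
contact_force: [-0.7, -1.5, 0.6]
finger_gap: 0.0685
```

```bash
python3 -c "
from h import *
vision.grab_frame('top')
go([.5405,.0845,.069],-15.3)"
```

```text
go [-0.0009, 0.0019, 0.0031] [-0.001, -0.002, 0.006] rows 0.1
```

play_rows:
  series: [-0.0009, 0.0018, 0.003, 0, 0, 0.006, 0.6, -0.0009, 0.0018, 0.003, 0, 0, 0.006, 0.6, -0.0009, 0.0018, 0.003, 0, 0, 0.006, -0.1, -0.0009, 0.0018, 0.003, 0, 0, 0.006, -0.3, -0.0009, 0.0018, 0.003, 0, 0, 0.006, -1, -0.0009, 0.0018, 0.003, 0, 0, 0.006, -1, -0.0009, 0.0018, 0.003, 0, 0, 0.006, -1]

```text
clock: 25.9
ee_pos: [0.5401, 0.0852, 0.0685]
tool_rot: [-3.113, 0.416, -0.001]
contact_force: [-0.2, 2.3, 5.5]
finger_gap: 0.0364
```

play_rows:
  series: [0, 0, -0.005, 0, 0, 0, -1, 0, 0, -0.015, 0, 0, 0, -1, 0, 0, -0.06, 0, 0, 0, -1, 0, 0, -0.12, 0, 0, 0, -1, 0, 0, -0.12, 0, 0, 0, -1]

```text
clock: 26.52
ee_pos: [0.5428, 0.0852, 0.193]
tool_rot: [-3.111, 0.417, -0.016]
contact_force: [1.0, -0.2, -4.9]
finger_gap: 0.0361
```

```bash
python3 -c "
from h import *
vision.grab_frame('top')
print(bot.read_state()['contact_force'])
# (-.055 in tray)
go([.475,-.3349,.19],10.6)"
```

```text
[-0.60343095 -0.01302041 -5.20192885]
go [0.0473, 0.4217, -0.0004] [-0.0, -0.004, -0.452] rows 6.8
```

play_rows:
  series: [0.047, 0.422, 0, 0, 0, -0.452, -1, 0.047, 0.422, 0, 0, 0, -0.452, -1, 0.047, 0.422, 0, 0, 0, -0.452, -1, 0.047, 0.422, 0, 0, 0, -0.452, -1, 0.047, 0.422, 0, 0, 0, -0.452, -1, 0.047, 0.422, 0, 0, 0, -0.452, -1, 0.047, 0.422, 0, 0, 0, -0.452, -1, 0.047, 0.422, 0, 0, 0, -0.452, -1, 0.047, 0.422, 0, 0, 0, -0.452, -1]

```text
clock: 27.7
ee_pos: [0.4725, -0.334, 0.1857]
tool_rot: [-3.124, -0.29, 0.006]
contact_force: [0.1, 0.9, -5.4]
finger_gap: 0.036
```

```bash
python3 -c "
from h import *
f=grab('wrist');save(f,'w7.png',1.2);print(bot.read_state()['ee_pos'])
go([.475,-.3349,.080],10.6)"
```

```text
[ 0.47329447 -0.33314563  0.18615263]
go [0.0016, 0.0024, 0.1061] [-0.004, 0.002, 0.002] rows 1.7
```

View pics/w7.png

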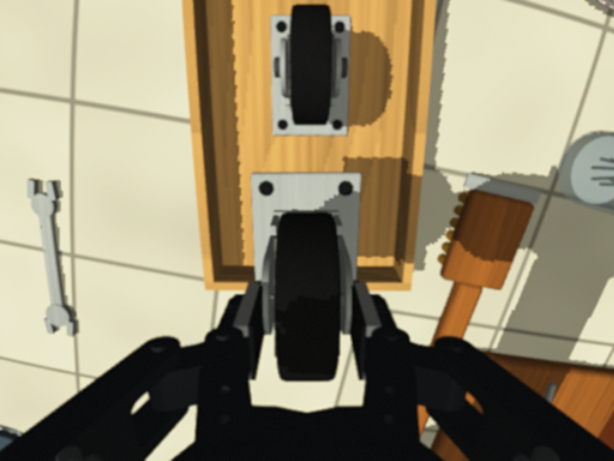

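play_rows:
  series: [0.001, 0.002, 0.05, 0, 0, 0, -1, 0.001, 0.002, 0.085, 0, 0, 0, -1, 0.001, 0.002, 0.1, 0, 0, 0, -1, 0.001, 0.002, 0.105, 0, 0, 0, -1, 0.001, 0.002, 0.105, 0, 0, 0, -1, 0.001, 0.002, 0.105, 0, 0, 0, -1]

```text
clock: 28.5
ee_pos: [0.4763, -0.3372, 0.0844]
tool_rot: [3.126, 0.292, 0.003]
contact_force: [-0.4, -0.7, -3.3]
finger_gap: 0.0361
```

play_rows:
  series: [0, 0, 0.001, 0, 0, 0, -1, 0, 0, 0.0018, 0, 0, 0, -1, 0, 0, 0.0018, 0, 0, 0, -1]

```text
clock: 28.88
ee_pos: [0.4753, -0.3368, 0.0812]
tool_rot: [-3.128, -0.291, 0.0]
contact_force: [0.3, 0.2, -4.9]
finger_gap: 0.0358
```

Contact expected near 0.0765–0.077.

play_rows:
  series: [0, 0, 0.0015, 0, 0, 0, -1, 0, 0, 0.003, 0, 0, 0, -1, 0, 0, 0.0036, 0, 0, 0, -1, 0, 0, 0.0036, 0, 0, 0, -1]

```text
clock: 29.38
ee_pos: [0.4753, -0.3367, 0.0774]
tool_rot: [-3.128, -0.291, 0.0]
contact_force: [0.1, -0.1, -4.7]
finger_gap: 0.0361
```

play_rows:
  series: [0, 0, 0.0005, 0, 0, 0, -1, 0, 0, 0.0008, 0, 0, 0, -1, 0, 0, 0.0008, 0, 0, 0, -1]

```text
clock: 29.75
ee_pos: [0.4753, -0.3367, 0.0767]
tool_rot: [-3.128, -0.292, 0.0]
contact_force: [0.0, -0.3, -4.9]
finger_gap: 0.0364
```

play_rows:
  series: [0, 0, 0.0004, 0, 0, 0, -1, 0, 0, 0.0006, 0, 0, 0, -1, 0, 0, 0.0006, 0, 0, 0, -1]

```text
clock: 30.12
ee_pos: [0.4754, -0.3367, 0.0766]
tool_rot: [-3.128, -0.292, 0.0]
contact_force: [-2.0, 1.5, 1.9]
finger_gap: 0.0363
```

play_rows:
  series: [0, 0, 0, 0, 0, 0, 0.1, 0, 0, 0, 0, 0, 0, 0.5, 0, 0, 0, 0, 0, 0, 0.5, 0, 0, -0.02, 0, 0, 0, 0.5, 0, 0, -0.06, 0, 0, 0, 0.5, 0, 0, -0.11, 0, 0, 0, 0.5, 0, 0, -0.16, 0, 0, 0, 0.5, 0, 0, -0.16, 0, 0, 0, 0.5]

```text
clock: 31.12
ee_pos: [0.4779, -0.3381, 0.241]
tool_rot: [3.122, 0.291, 0.012]
contact_force: [0.0, 0.0, -0.2]
finger_gap: 0.0641
```

```bash
python3 - <<'E'
from h import *
f=grab('wrist');f=grab('wrist');save(f,'w8.png',1.2);P=cloud(f);s=bot.read_state()
print(s['ee_pos'],s['finger_gap'],s['contact_force'],s['clock'])
for c in ((.583,-.315),(.475,-.336)):
  q=P[(np.hypot(P[...,0]-c[0],P[...,1]-c[1])<.055)]
  b=q[(q[:,2]>.098)&(q[:,2]<.115)];print(len(b),b[:,2].max() if len(b) else 0)
E
```

```text
[ 0.47527552 -0.33679635  0.2363531 ] 0.06373917701895664 [ 0.45710073  0.96448221 -1.73897218] 31.225
1663 0.10926041644514095
1231 0.10941138025473285
```

View pics/w8.png

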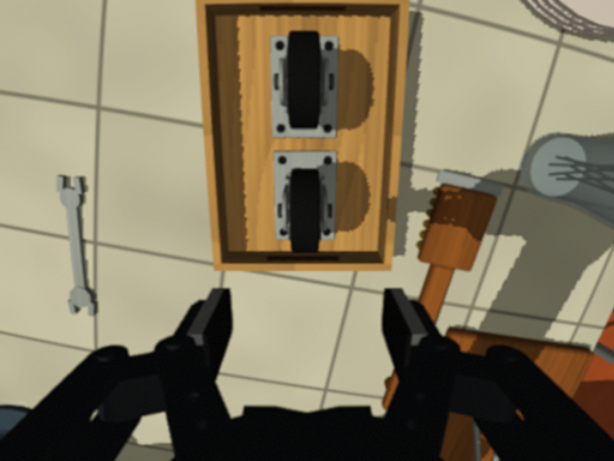

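```bash
python3 -c "
from h import *
print(job.hand_in())"
```

```text
the job is handed in; nothing more can be done
None
```

I judged both castors to run free and set both flat in the wooden parts tray. The job is handed in, at about 31 s of the 72 s allowed.

- **Stroking:** I stroked each wheel one way only, pressing with about 4–7 N. The right-hand castor got three strokes and the left-hand one two, each about 0.6 rad by fingertip travel. The drag along the rolling direction averaged about 0 N on both wheels, with single readings scattering up to about ±1 N. A binding wheel would have shown about 2 N.
- **Placing:** I pinched each castor by its fork and lowered it in sub-millimetre steps near the tray floor until the force showed contact. I then let go and lifted clear.
- **Last checks:** The final wrist picture shows both castors upright and flat, side by side along the tray. Both wheel tops measure about 0.109 m, where 0.108 m is expected. The spanner and brush in that view look undisturbed. I did not re-check the other things on the shelf, but the arm stayed clear of them.
- **Inconclusive check:** I tried to see a wheel coasting in the side camera, but the wheels have no visible marks. The free-running verdict, and how far each wheel turned, therefore rest on the fingertip force and travel alone.

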